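# Hold the spindle-brake key turned

## Robot

A 6-joint arm with a two-finger parallel gripper is mounted at the origin on a cart in front of the work surface, level with it; the furniture and walls round the work are solid. World frame = base frame: x ahead of the robot, y to its left, z up, the work surface at z = 0. Lengths are in m, angles in rad, forces in N, time in s.
With the tool pointing down it reaches from about 0.225 to 0.725 m from the base axis. Payload 3.1 kg.
Tool frame: the origin (TCP) lies midway between the tips of the shut fingers; the grasp point (between the pads) lies 19 mm behind it; z points along the fingers, y is the direction in which the jaws open and shut (so a half turn about z gives the same grasp; the last joint's range is limited). The gripper opens to 85 mm and grips with 20 to 120 N. Pads are 22 mm wide; open, the fingers measure 114 mm over their backs; the gripper's body (76 mm by 85 mm) begins 54 mm behind the grasp point. The pads swing forward as they close: fully open they stand 13 mm farther back than shut.
Start: joints at [-1.313, 0.048, 0.099, 1.622, 0, 1.443], TCP at [0.198, -0.486, 0.231] pointing down, gripper open.
Joint ranges: [-2.91, 2.91], [-0.99, 1.94], [-1.21, 1.42], [-2.12, 2.29], [-1.49, 1.47], [-3.14, 3.14]. Speed limits (rad/s): [2.79, 2.79, 3.14, 3.14, 3.14, 3.14].

## Interface

Orientations are given as a unit quaternion [x, y, z, w].
In Python, from plant import ctrl, fingers, vision, job gives the robot as it stands. Calls block until the motion is done:
- ctrl.move_pose(position, orientation): joint-space move of the TCP to a pose.
- ctrl.line_to(position, attitude=None, velocity=0.15, until_force=None): straight line of the TCP; attitude=None keeps the orientation; velocity is the mean speed in m/s. With until_force (N) it stops when the force on the tool has changed by that much, and returns True; else False.
- ctrl.move_j(angles): joint-space move.
- fingers.move_gripper(opening): finger opening in m; the grip force is fixed at half the most; returns when the fingers have stopped.
- ctrl.wait(seconds).
- ctrl.solve_ik(position, orientation): joint angles nearest the present ones, or None.
- vision.snapshot(name): name is "side" or "top" or "wrist"; returns a dict with "color" (384x512x3 uint8, red, green, blue), "vfov" (degrees; the focal length in pixels is half the picture's height over the tangent of half this angle, whatever the lens; pixels are square), "cx", "cy" (the principal point, pixels), "eye" and "attitude" of the camera in the world. Camera axes: x right, y down, z forward; pixel columns grow to the right and rows downward; lengths in m; the calibration is good to about 2 mm. A picture is of the moment at which its call begins. There is no depth.
A pose or a line that the arm cannot do raises ctrl.IKError and nothing moves.
- job.job_done(): hands the job in, once; it reports no verdict.
Readings, each from a call of its own:
- ctrl.current_t(): time.
- ctrl.current_joint_positions(): joint angles.
- ctrl.current_qvel(): joint speeds.
- ctrl.current_effort(): joint torques, N m.
- ctrl.current_tcp_pos(): TCP position.
- ctrl.current_tool_rot(): TCP orientation.
- ctrl.current_ft_force(): force on the tool from outside, world axes, zero at the start.
- ctrl.current_torque(): the same for the moment, N m.
- ctrl.current_gripper_width(): finger opening in m.
Only numpy, scipy, OpenCV 4.12 (cv2) and the standard library are available. Lean on these libraries where they do the work, as an engineer would, in place of code of your own. Each camera call takes 0.05 s, during which the arm holds its last target. There are 200 camera calls.

## Task

A colleague has to turn the router's spindle by hand while changing its collet, so the spindle brake must be held off. Take the brake key, the one with the flat bow, out of the wooden collet rack and put it into the key switch on the sloping switch box. Its pins are sticky: do not force the key, but wiggle it sideways while pressing lightly, until its collar sits down on the bezel; then turn it clockwise a quarter turn to its stop, against the return spring, and finish while still holding it turned there. Keep off the red stop button, and leave the round-knobbed cabinet key in the rack.

Things in the scene. Friction and masses are not known exactly. Their poses are not given: they have to be found in the camera images.
- brake_key: Brake key, 76 mm. Origin: middle of its collar's underside; z runs up to the bow, blade along -z. Black bow: flat, 36 (y) x 29 (z) x 10 mm (x), middle at z=31 mm. Steel stem 10 mm round, collar 18 mm round x 4 mm, neck 4 mm round to z=-7, blade 14 (y) x 4 (x) mm to z=-30, tapering below z=-23 to a tip 4 x 1.8 mm. Same after a half turn about z. Starts upright, collar on the rack
- key_tip (a point): Tip of the brake key's blade, 30 mm below the collar's underside
- key_switch: Key switch. Origin: middle of the keyhole in the top face of its 36 mm square steel bezel; z points out of the face (leaning 15 degrees from upright towards the box's front), y along the keyhole. Keyhole 16.4 (y) x 5.4 mm (x), 5 mm thick; bezel stands 8 mm above the lid. The 14 mm blade can turn only below the bezel, so only when the collar is within 2 mm of the face, and is trapped once turned
- keyhole (a point): As key_switch. Below, in the barrel's slot, two round-nosed sticky pins stand 1.5 to 2.7 mm into the blade's path, one from each end (+y end 10 mm deep, -y end 17 mm deep). A straight push jams on them (25 to 60 N), collar still 17 to 4 mm up; working the key to and fro along y (1.2 mm of room each way, 8 to 14 N sideways) under 5 to 12 N shifts each for good in a few strokes
- barrel (a joint): Turn of the switch barrel, rad: 0 at rest (slot in line with the keyhole), grows clockwise seen from above, stop at 1.571. Spring return: 0.05 N m at 0, 0.12 N m at the stop; springs back if let go. The key has about 0.1 rad of play in the barrel and the grip gives a little, so turn the hand about 1.75 rad
- switch_box: Grey sheet-metal switch box, fixed, 140 x 200 mm (x, y), front 53 and back 91 mm high, lid sloping 15 degrees down to the front (-x). Origin: centre of its underside. Key switch on the lid's left (+y) half, stop button on the right
- stop_button: Red mushroom stop button, 38 mm across, 29 mm high, on the lid 100 mm to the right (-y) of the key switch. Origin: centre of its base on the lid. Not to be touched
- collet_rack: Fixed hardwood rack, 64 x 200 x 42 mm high. Origin: centre of its underside, y along it. In its top: key slots at y=+64 and -64 mm (17 x 6 mm, 36 mm deep, along y) and between them, at y=+-21.5 mm, two fixed 26 mm collets that stand 17 mm above the top. The brake key stands in one of the slots, the cabinet key in the other
- cabinet_key: Other key, in the other slot: like the brake key but with a round black knob 22 mm across and 25 mm high instead of the flat bow. Same origin. Stays

How it is judged:
By the outcome, as a careful person would: the job done as asked, in the order asked, and still so for the second after the job is handed in, while the arm keeps its last pose, push and grip.
It also fails if it takes over 54 s, if anything falls off the work surface, if the arm or the gripper's body presses on something with over 40 N, if the wrist force passes 120 N, or if a joint passes its speed limit or range.

## Working session

There is one attempt and no reset: what is moved stays moved. The work goes in short steps, each a Python script; the robot and the scene stay as the last script left them, time stands still between calls to the robot, and variables do not carry over. Pictures are saved under pics/ and viewed, on a budget of 10 in all, crops included, one or two more only if the job needs it, and the job is handed in when it is done.

```bash
ls; mkdir -p pics
python3 - <<'E'
from plant import ctrl, fingers, vision, job
import cv2
for n in ("top","side"):
    s=vision.snapshot(n); cv2.imwrite(f"pics/{n}0.png",cv2.resize(s["color"][...,::-1],(800,600),interpolation=cv2.INTER_CUBIC))
    print(n,{k:v for k,v in s.items() if k!="color"})
print(ctrl.current_t(),ctrl.current_tcp_pos(),ctrl.current_tool_rot(),ctrl.current_ft_force())
E
```

```text
pics
top {'vfov': 50.67210247941599, 'cx': 257.47320253619546, 'cy': 187.80558046716345, 'eye': array([0.40956059, 0.00297716, 1.06501205]), 'attitude': array([ 0.70892885, -0.70162184,  0.04548407, -0.05547868])}
side {'vfov': 44.916955588778436, 'cx': 258.2016268188229, 'cy': 193.40197484939688, 'eye': array([-0.03011514,  0.98018942,  0.50004014]), 'attitude': array([-0.22068288,  0.79529787, -0.54292849,  0.15501297])}
0.1 [ 0.19740754 -0.48586391  0.23020699] [ 9.81451232e-01  1.91708852e-01 -6.58003461e-05 -1.09117357e-03] [ 0.00443532 -0.43798302 -0.37379262]
```

View pics/top0.png

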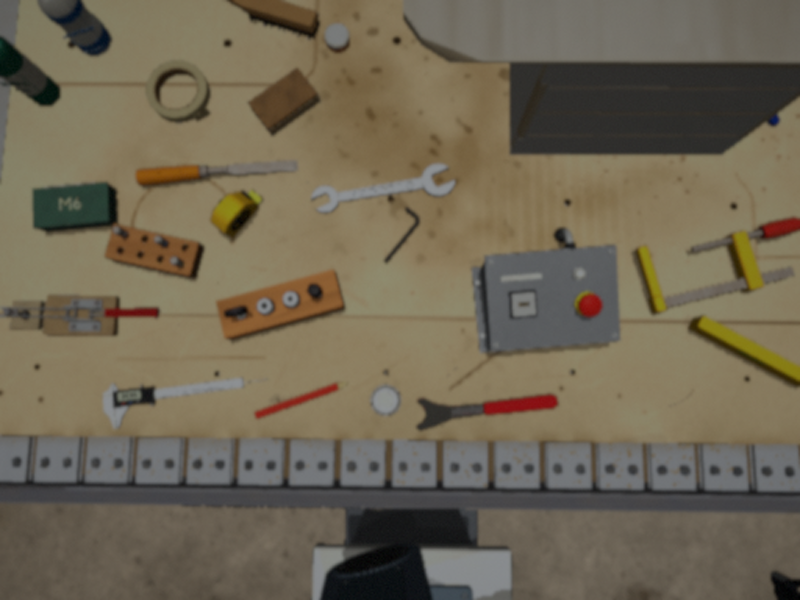

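View pics/side0.png

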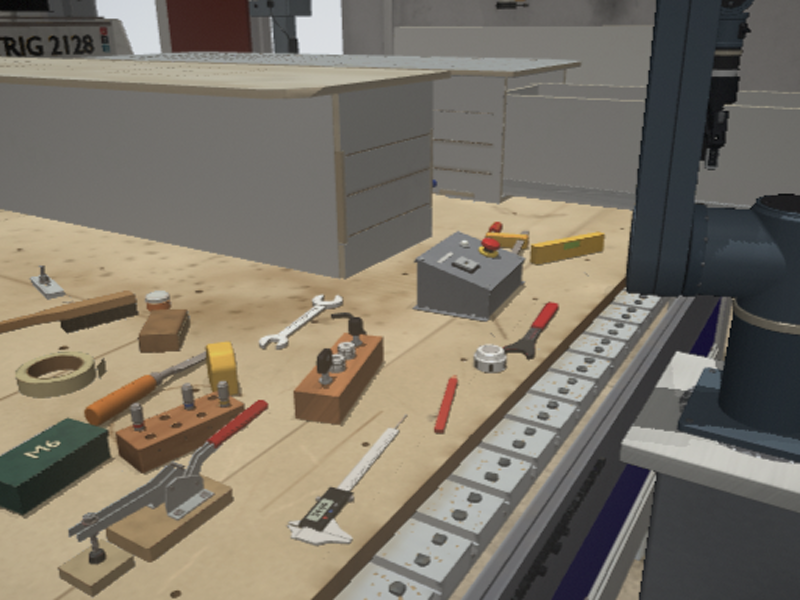

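The top view shows the brake key's flat bow at about (236,313), the cabinet knob at (315,291), the keyhole at (523,304) and the stop button at (589,305). The side view confirms that the flat bow is at the rack's left (+y) end.

```bash
cat > h.py <<'E'
from plant import ctrl, fingers, vision, job
import numpy as np, cv2
from scipy.spatial.transform import Rotation as R
def ray(s,u,v):
    f=192/np.tan(np.radians(s["vfov"]/2))
    return R.from_quat(s["attitude"]).apply([(u-s["cx"])/f,(v-s["cy"])/f,1.])
def at_z(s,u,v,z):
    d=ray(s,u,v); return s["eye"]+d*(z-s["eye"][2])/d[2]
def proj(s,P):
    f=192/np.tan(np.radians(s["vfov"]/2))
    c=R.from_quat(s["attitude"]).inv().apply(np.atleast_2d(P)-s["eye"])
    return c[:,:2]/c[:,2:]*f+[s["cx"],s["cy"]]
def toolrot(zax,yax):  # tool z axis, tool y axis (jaw)
    z=np.array(zax,float);z/=np.linalg.norm(z); y=np.array(yax,float);y-=z*(y@z);y/=np.linalg.norm(y)
    return R.from_matrix(np.c_[np.cross(y,z),y,z])
E
python3 - <<'E'
from h import *
s=vision.snapshot("top"); k=512/800
g=lambda u,v,z:at_z(s,u*k,v*k,z).round(4)
print("bow",g(236,313,.0875),"knob",g(315,291,.084),"c1",g(265,306,.059),"c2",g(291,299,.059))
print("rack",[g(*p,.042) for p in((217,302),(337,271),(344,308),(229,338))])
print("hole",g(523,304,.08),"stop",g(589,305,.1))
print("boxtop",[g(485,257,.091),g(615,246,.091),g(619,343,.053),g(490,352,.053)])
w=vision.snapshot("wrist"); T=R.from_quat(ctrl.current_tool_rot())
print("wrist",w["vfov"],w["cx"],w["cy"],"eye in tool",T.inv().apply(w["eye"]-ctrl.current_tcp_pos()),"\n",(T.inv()*R.from_quat(w["attitude"])).as_matrix().round(3))
E
```

```text
bow [0.5169 0.2763 0.0875] knob [0.5532 0.1546 0.084 ] c1 [0.5318 0.2381 0.059 ] c2 [0.5436 0.1967 0.059 ]
rack [array([0.5397, 0.3211, 0.042 ]), array([0.5929, 0.126 , 0.042 ]), array([0.5319, 0.113 , 0.042 ]), array([0.4811, 0.2984, 0.042 ])]
hole [ 0.5363 -0.1711  0.08  ] stop [ 0.5332 -0.2682  0.1   ]
boxtop [array([ 0.6084, -0.1111,  0.091 ]), array([ 0.6277, -0.314 ,  0.091 ]), array([ 0.4788, -0.327 ,  0.053 ]), array([ 0.4624, -0.1223,  0.053 ])]
wrist 64.30238264801271 254.58359100121965 193.08324298591586 eye in tool [ 0.08165106 -0.0008029  -0.14269663] 
 [[-0.001 -0.948 -0.318]
 [ 1.    -0.001  0.   ]
 [-0.001 -0.318  0.948]]
```

```bash
cat >> h.py <<'E'
def rackR(ry,s): ry=np.array([ry[0],ry[1],0]); return toolrot([0,0,-1], s*np.array([ry[1],-ry[0],0]))
def swR(by,s):
    by=np.array([by[0],by[1],0.]);by/=np.linalg.norm(by); bx=np.array([by[1],-by[0],0]); c,n=np.cos(np.radians(15)),np.sin(np.radians(15))
    zs=np.array([0,0,c])-n*bx
    return toolrot(-zs, s*bx), zs, by
E
python3 - <<'E'
from h import *
np.set_printoptions(precision=3,suppress=True)
key=np.array([.5169,.2763,.0]); ry=np.array([-.286,.958]); by=np.array([-.09,.996]); hole=np.array([.5363,-.1711,.08])
for s in(1,-1):
    A=rackR(ry,s); print(s,"rack",ctrl.solve_ik(key+[0,0,.19],A.as_quat()),ctrl.solve_ik(key+[0,0,.054],A.as_quat()))
    B,zs,_=swR(by,s); p=hole+zs*.012
    print("sw",ctrl.solve_ik(hole+zs*.1,B.as_quat()),ctrl.solve_ik(p,B.as_quat()))
    print("turned",ctrl.solve_ik(p,(B*R.from_rotvec([0,0,1.75])).as_quat()))
s=1 
A=rackR(ry,s)
q=ctrl.solve_ik(key+[0,0,.19],A.as_quat())
A2=rackR(ry,-1); q2=ctrl.solve_ik(key+[0,0,.19],A2.as_quat())
print(q,q2)
E
```

```text
1 rack [0.376 0.202 0.186 1.555 0.    1.657] [ 0.376  0.239 -0.043  1.289  0.     1.657]
sw [-0.543 -0.174 -0.248  1.285  0.154  0.954] [-0.515 -0.095 -0.347  1.102  0.148  0.982]
turned [-0.515 -0.095 -0.347  1.102  0.148  2.732]
-1 rack [ 0.376  0.202  0.186  1.555  0.    -1.484] [ 0.376  0.239 -0.043  1.289  0.    -1.484]
sw [-0.543 -0.174 -0.248  1.285  0.154 -2.187] [-0.515 -0.095 -0.347  1.102  0.148 -2.159]
turned [-0.515 -0.095 -0.347  1.102  0.148 -0.409]
[0.376 0.202 0.186 1.555 0.    1.657] [ 0.376  0.202  0.186  1.555  0.    -1.484]
```

Run:
```python
from h import *
np.set_printoptions(precision=5,suppress=True)
key=np.array([.5169,.2763,.0]); ry=np.array([-.286,.958]); by=np.array([-.09,.996]); hole=np.array([.5363,-.1711,.08])
import pickle
B,zs,_=swR(by,1)
ctrl.move_pose(hole+zs*.12,B.as_quat()); ctrl.wait(.3); a=vision.snapshot("wrist")
A=rackR(ry,1)
ctrl.move_pose(key+[0,0,.2],A.as_quat()); ctrl.wait(.3); b=vision.snapshot("wrist")
pickle.dump((a,b),open("w.pkl","wb"))
for n,s in(("sw",a),("rk",b)): cv2.imwrite(f"pics/{n}.png",cv2.resize(s["color"][...,::-1],(800,600),interpolation=cv2.INTER_CUBIC))
print(ctrl.current_t(),ctrl.current_tcp_pos(),ctrl.current_ft_force())
```

```text
4.1583 [0.51713 0.27568 0.20013] [-0.45219  0.31819  0.02208]
```

View pics/sw.png

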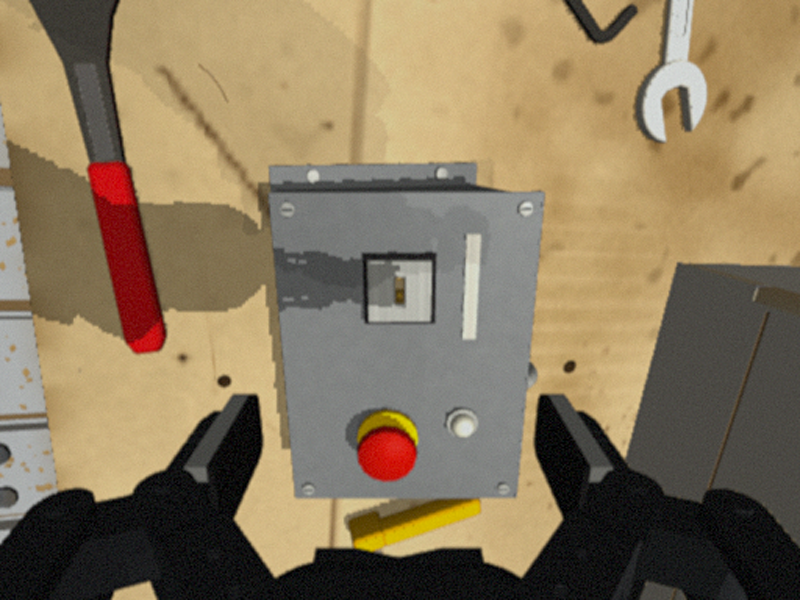

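View pics/rk.png

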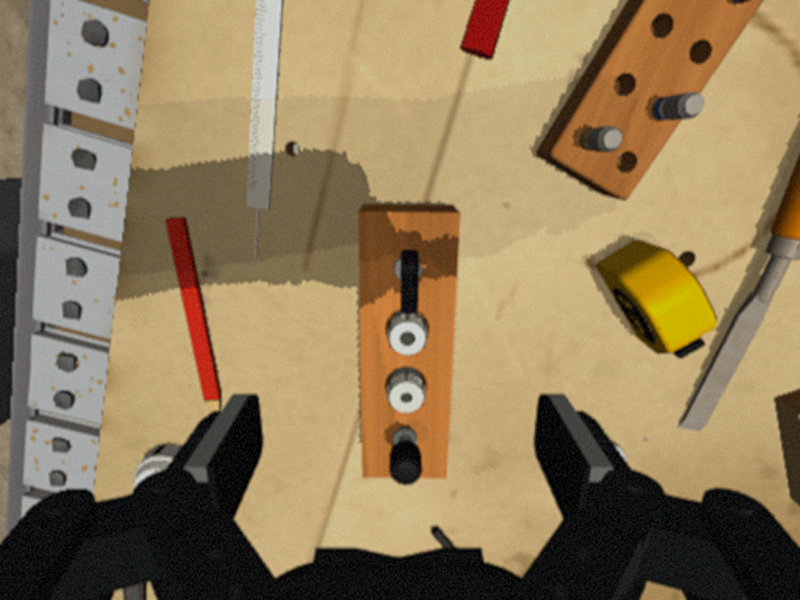

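Switch view: bezel corners are about (366,258) to (434,322), the keyhole is at (400,291), and the lid corners are at (270,190), (544,192), (517,498) and (296,498). Rack view: the bow top is a line from (409,250) to (409,312) and the rack-top corners are at (360,210), (459,211), (447,477) and (363,477).

Run:
```python
from h import *
import pickle
from scipy.optimize import least_squares
np.set_printoptions(precision=4,suppress=True)
a,b=pickle.load(open("w.pkl","rb")); k=.64
def fit(s,L,px,x0):
    L=np.array(L,float);px=np.array(px)*k
    def W(p): return R.from_euler('z',p[2]).apply(L)+[p[0],p[1],0]
    r=least_squares(lambda p:(proj(s,W(p))-px).ravel(),x0); print("pose",r.x,"res",r.fun); return r.x
rk=fit(b,[[-.032,.1,.042],[.032,.1,.042],[.032,-.1,.042],[-.032,-.1,.042]],[(360,210),(459,211),(447,477),(363,477)],[.53,.21,.29])
f=lambda p,x,y:R.from_euler('z',p[2]).apply([x,y,0])+[p[0],p[1],0]
print("slot",f(rk,0,.064))
e=[at_z(b,u*k,v*k,.0875) for u,v in((409,251),(409,313))]; print("bow ends",e,np.mean(e,0),"len",np.linalg.norm(e[0]-e[1]))
bx=fit(a,[[-.07,.1,.053],[.07,.1,.091],[.07,-.1,.091],[-.07,-.1,.053]],[(270,190),(544,192),(517,498),(296,498)],[.54,-.22,.09])
# bezel: intersect with plane parallel to lid, 8 mm above
Rb=R.from_euler('z',bx[2]); n=Rb.apply([-np.sin(np.radians(15)),0,np.cos(np.radians(15))]); p0=np.array([bx[0],bx[1],.072])+.008*n
def pl(u,v):
    d=ray(a,u*k,v*k); return a["eye"]+d*(n@(p0-a["eye"]))/(n@d)
C=[pl(*p) for p in((366,258),(434,258),(434,322),(367,322))]
print("bezel c",np.mean(C,0),"sides",np.linalg.norm(C[1]-C[0]),np.linalg.norm(C[2]-C[1]),"hole",pl(400,291), "hole local",Rb.inv().apply(np.mean(C,0)-[bx[0],bx[1],0]))
d=C[0]-C[3]+C[1]-C[2]; print("yaw bezel",np.arctan2(-d[0],d[1]))
# refine hole by image: dark slot centroid
```

```text
pose [0.5399 0.221  0.279 ] res [-1.0831  0.2281  1.0518  0.1827  0.1252 -0.0515 -0.0863 -0.4397]
slot [0.5223 0.2825 0.    ]
bow ends [array([0.5156, 0.3019, 0.0875]), array([0.5261, 0.2675, 0.0875])] [0.5208 0.2847 0.0875] len 0.035955617595720045
pose [ 0.5472 -0.2175  0.0866] res [ 4.6739  3.4623 -5.0609  2.5418 -5.135  -5.3356  2.5058 -5.7988]
bezel c [ 0.5378 -0.1714  0.0788] sides 0.03857289607204123 0.038861610340851414 hole [ 0.5377 -0.1716  0.0788] hole local [-0.0054  0.0467  0.0788]
yaw bezel 0.09713717696220546
```

Run:
```python
from h import *
import pickle
from scipy.optimize import least_squares
np.set_printoptions(precision=4,suppress=True)
a,b=pickle.load(open("w.pkl","rb")); k=.64
s=vision.snapshot("side"); t=vision.snapshot("top"); pickle.dump((s,t),open("st.pkl","wb"))
def tri(*o):
    r=least_squares(lambda P:np.concatenate([(proj(c,P)[0]-np.array(q)*k) for c,q in o]),[.53,-.17,.08]); print(r.x,r.fun); return r.x
print("hole"); tri((a,(400,291)),(t,(523,304)),(s,(465,264)))
L=np.array([[-.07,.1,.053],[.07,.1,.091],[.07,-.1,.091],[-.07,-.1,.053]])
px=np.array([(270,190),(544,192),(517,498),(296,498)])*k
f=lambda p:(proj(a,R.from_euler('z',p[2]).apply(L)+[p[0],p[1],p[3]])-px).ravel()
r=least_squares(f,[.54,-.22,.09,0]);print("box w/ z",r.x,r.fun)
c=s["color"][140:210,255:345]; cv2.imwrite("pics/sidecrop.png",cv2.resize(c[...,::-1],None,fx=8,fy=8,interpolation=cv2.INTER_CUBIC))
```

```text
hole
[ 0.5379 -0.1718  0.0778] [-0.0305 -0.1352  0.116  -0.5253  0.5833 -0.0333]
box w/ z [ 0.5437 -0.2137  0.0903  0.0135] [ 0.3643  0.5093  0.1646 -1.0368 -1.1135  0.3712  0.4526  0.2911]
```

View pics/sidecrop.png

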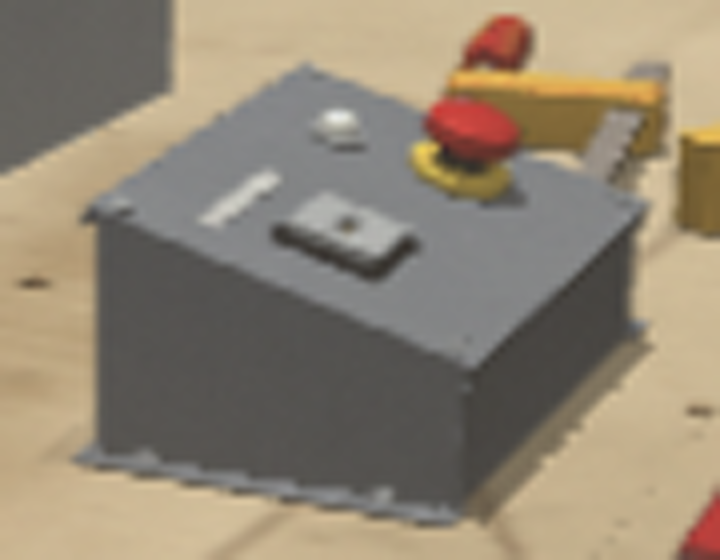

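The crop shows the lid overhanging the box walls, which explains the lid-scale residual. The bezel sits at nominal height, and the hole is at crop (348,222), consistent with z≈0.079. Now I'll grasp the key.

Run:
```python
from h import *
import pickle
np.set_printoptions(precision=4,suppress=True)
key=np.array([.5213,.284,0]); th=.285; ry=[-np.sin(th),np.cos(th)]
A=rackR(ry,1).as_quat()
ctrl.move_pose(key+[0,0,.12],A); fingers.move_gripper(.04)
print(ctrl.line_to(key+[0,0,.054],velocity=.08,until_force=10),ctrl.current_tcp_pos(),ctrl.current_ft_force())
fingers.move_gripper(.0); print("w",ctrl.current_gripper_width(),ctrl.current_ft_force())
ctrl.line_to(key+[0,0,.15],velocity=.08); ctrl.wait(.2)
print("w",ctrl.current_gripper_width(),ctrl.current_tcp_pos(),ctrl.current_ft_force(),ctrl.current_torque(),ctrl.current_t())
s=vision.snapshot("wrist"); d=vision.snapshot("side"); pickle.dump((s,d),open("g.pkl","wb"))
cv2.imwrite("pics/grasp.png",np.vstack([cv2.resize(s["color"][150:384,130:390,::-1],(520,468)),cv2.resize(d["color"][130:280,120:290,::-1],None,fx=2,fy=2)[:132].copy() if 0 else np.zeros((4,520,3),np.uint8)]))
p=proj(d,ctrl.current_tcp_pos())[0].astype(int); print(p)
c=d["color"][max(0,p[1]-50):p[1]+50,p[0]-60:p[0]+60]; cv2.imwrite("pics/graspside.png",cv2.resize(c[...,::-1],None,fx=5,fy=5,interpolation=cv2.INTER_CUBIC))
```

```text
False [0.5218 0.2842 0.0547] [-0.0961  0.2899  0.0447]
w 0.009335864851753905 [0.033  0.3368 2.9082]
w 0.009087536562549809 [0.521  0.2839 0.1494] [ 0.1122 -0.6782 -1.4054] [-0.0112  0.0176 -0.0154] 8.0833
[205 197]
```

View pics/grasp.png

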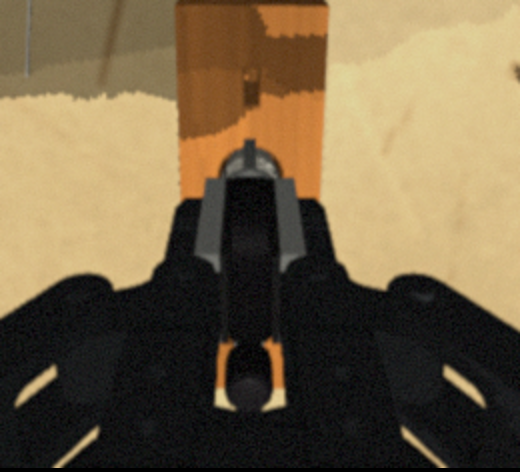

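View pics/graspside.png

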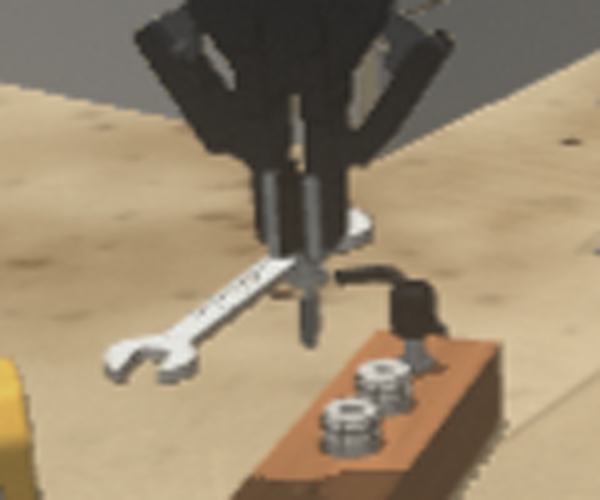

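The key is held straight: collar at crop (250,148–180), blade below it. The side view shows the blade hanging true and the cabinet key still in the rack. Next I'll estimate the key's offset along the pads and approach the hole.

```bash
cat >> h.py <<'E'
HOLE=np.array([.5378,-.1716,.0788]); BY=[-np.sin(.091),np.cos(.091)]
B,ZS,YS=swR(BY,1); XS=np.cross(YS,ZS)
def tcp(key,off): return key-B.apply([off,0,.012])   # TCP for key origin
def sw(p): return np.array([XS@p,YS@p,ZS@p])          # world -> switch axes
E
python3 - <<'E'
from h import *
import pickle
np.set_printoptions(precision=4,suppress=True)
g,_=pickle.load(open("g.pkl","rb"))
T=toolrot([0,0,-1],[np.cos(.285),np.sin(.285),0]); p=np.array([.521,.2839,.1494])
for (u,v,z) in((255,224,.010),(255,239,-.033)):   # collar rim, bow's +y top edge
    d=T.inv().apply(ray(g,u,v)); e=T.inv().apply(g["eye"]-p); print("tool pt",e+d*(z-e[2])/d[2])
off=0.
ctrl.line_to([.521,.2839,.2],velocity=.2)
ctrl.move_pose(tcp(HOLE+ZS*.07,off),B.as_quat())
ctrl.line_to(tcp(HOLE+ZS*.036,off),velocity=.08); ctrl.wait(.3)
w=vision.snapshot("wrist"); s=vision.snapshot("side")
key=ctrl.current_tcp_pos()+R.from_quat(ctrl.current_tool_rot()).apply([0,0,.012])
print("key",key,sw(key-HOLE),ctrl.current_ft_force(),ctrl.current_t())
print("hole px",proj(w,HOLE),proj(s,HOLE),"tip px",proj(s,key-.03*ZS))
c1=cv2.resize(w["color"][130:260,180:330,::-1],None,fx=4,fy=4,interpolation=cv2.INTER_CUBIC)[:, :400+200]
cv2.imwrite("pics/pre.png",c1)
c2=cv2.resize(s["color"][125:205,250:350,::-1],None,fx=7,fy=7,interpolation=cv2.INTER_CUBIC); cv2.imwrite("pics/preside.png",c2)
E
```

```text
tool pt [ 0.0133 -0.      0.01  ]
tool pt [ 0.0262 -0.     -0.033 ]
key [ 0.5287 -0.1726  0.114 ] [ 0.0003 -0.0002  0.0364] [ 0.6088 -0.4928 -1.3982] 11.2417
hole px [[254.1562 217.7438]] [[298.1971 168.6224]] tip px [[298.7311 166.6111]]
```

View pics/pre.png

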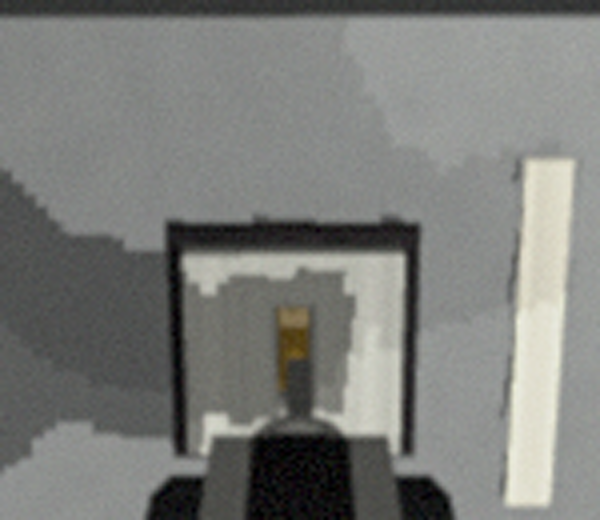

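View pics/preside.png

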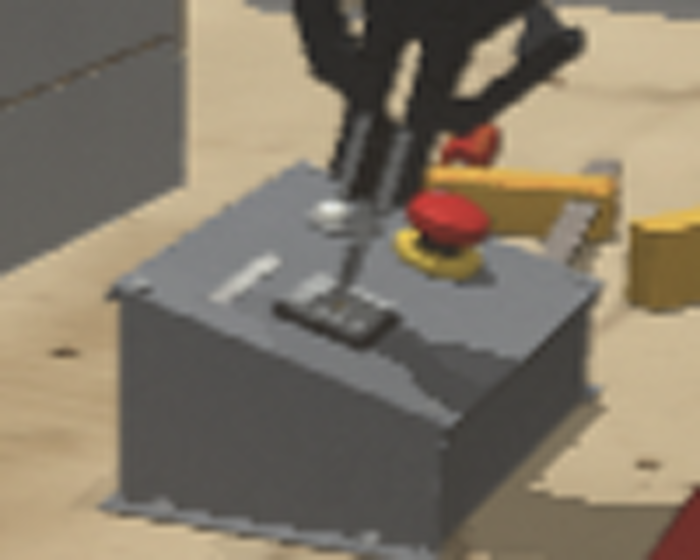

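Run:
```python
from h import *
np.set_printoptions(precision=4,suppress=True)
w=vision.snapshot("wrist")
key=ctrl.current_tcp_pos()+R.from_quat(ctrl.current_tool_rot()).apply([0,0,.012])
for off in(0,.002,.004,.006):
    k=key+off*YS
    f=lambda p:(proj(w,p)[0]-[180,130])*4
    print(off,"tip",f(k-.03*ZS+.002*YS),"shoulder",f(k-.023*ZS+.007*YS),"collar rim",f(k+.002*ZS+.009*YS),"bow low",f(k+.0165*ZS+.018*YS))
for d in(-.0082,0,.0082): print("hole",f(HOLE+d*YS))
print([f(HOLE+.018*(i*XS+j*YS)) for i in(-1,1) for j in(-1,1)])
```

```text
0 tip [299.0054 357.125 ] shoulder [299.0665 345.7268] collar rim [299.3613 403.3476] bow low [299.5645 388.4788]
0.002 tip [299.0016 345.9009] shoulder [299.0628 333.9841] collar rim [299.3581 390.1216] bow low [299.5618 373.7367]
0.004 tip [298.9977 334.6051] shoulder [299.059  322.1632] collar rim [299.3549 376.7946] bow low [299.5591 358.8697]
0.006 tip [298.9939 323.2369] shoulder [299.0552 310.2632] collar rim [299.3516 363.3654] bow low [299.5564 343.876 ]
hole [297.8525 395.9601]
hole [297.8229 352.0302]
hole [297.7926 306.9784]
[array([194.7842, 447.1453]), array([188.7827, 251.6912]), array([400.9745, 446.9504]), array([406.7111, 251.5155])]
```

The blade and collar positions in the image put the key about 2.2 mm toward −y of the tool centre, and its tip about 0.9 mm toward +x of the hole. I'll correct for both, then do a light first press and a trial stroke.

```bash
cat >> h.py <<'E'
OFF=-.0022; F0=np.array([.61,-.49,-1.4]); DX=-.0009
Q=B.as_quat()
def goto(x,y,z,v=.02,f=None):  # key origin in switch axes (m)
    return ctrl.line_to(tcp(HOLE+XS*(x+DX)+YS*y+ZS*z,OFF),Q,velocity=v,until_force=f)
def st():
    k=ctrl.current_tcp_pos()+B.apply([OFF,0,.012])-HOLE
    return (sw(k)-[DX,0,0])*1e3, sw(ctrl.current_ft_force()-F0)
def show(m): k,f=st(); print(f"{m:8s} t{ctrl.current_t():6.2f} pos {k.round(2)} F {f.round(1)}",flush=True)
E
python3 - <<'E'
from h import *
goto(0,0,.036); ctrl.wait(.1); show("pre")
print(goto(0,0,.001,.03,8)); show("touch"); ctrl.wait(.2); show("settled")
z=st()[0][2]/1e3
print(goto(0,.004,z,.02,10)); show("y+")
print(goto(0,-.004,z,.02,20)); show("y-")
E
```

```text
pre      t 11.66 pos [-3.000e-02  6.000e-02  3.599e+01] F [-0.5  0.6 -0.1]
True
touch    t 12.35 pos [-0.06 -0.18 17.1 ] F [ 2.1 -0.4 -2.4]
settled  t 12.55 pos [-0.42 -0.21 17.11] F [ 2.5 -1.6 -3.2]
False
y+       t 12.90 pos [-0.24  0.57 17.48] F [ 1.  -7.6 -2.8]
False
y-       t 13.45 pos [-0.28 -0.8  17.35] F [0.3 6.3 6.3]
```

The blade is in the hole and resting on the first pin, 17 mm up. The arm is compliant (about 2 N/mm), so I'll set the forces by commanded offset.

```bash
cat >> h.py <<'E'
def loop(x,zc,ya,n,fz=8,zmin=-.004,tmax=40,v=.03):
    for i in range(n):
        for sg in(1,-1):
            goto(x,sg*ya,zc,v); k,f=st(); show(f"{zc*1e3:.1f} {sg*ya*1e3:.1f}")
            ya=float(np.clip(ya+(11-abs(f[1]))*.0002,.003,.009))
            zc=float(np.clip(zc-np.clip((fz-f[2])*.0003,-.002,.002),k[2]/1e3-.008,k[2]/1e3))
            zc=max(zc,zmin)
            if k[2]<.4 or ctrl.current_t()>tmax: return zc,ya
    return zc,ya
E
python3 - <<'E'
from h import *
print(loop(0,.0145,.0055,3))
E
```

```text
14.5 5.5 t 13.93 pos [ 0.03  1.25 16.05] F [-0.7 -7.1  5.1]
13.6 -6.3 t 14.47 pos [-0.02 -0.99 14.34] F [-0.7 11.7 12.2]
14.3 6.1 t 15.03 pos [ 0.03  2.53 14.58] F [-0.1 -6.5  1.2]
12.3 -7.0 t 15.62 pos [-0.12 -1.02 12.86] F [-1.9 12.4 13.8]
12.9 6.7 t 16.23 pos [-0.22  2.75 12.73] F [-1.  -7.9 -0.3]
10.9 -7.4 t 16.86 pos [-0.28 -1.02 10.07] F [ 0.2 11.9  7. ]
(0.010065902162541746, 0.007182429119798182)
```

```bash
sed -i 's/goto(x,sg\*ya,zc,v)/goto(x,YC+sg*ya,zc,v)/; s/^OFF=/YC=.0009; OFF=/' h.py
python3 - <<'E'
from h import *
print(loop(0,.0085,.0066,4))
E
```

```text
8.5 6.6  t 17.51 pos [-0.14  2.8   9.02] F [-1.  -7.8  1.8]
6.6 -7.2 t 18.12 pos [-0.32 -0.94  5.67] F [ 1.4 10.7  4. ]
5.4 7.3  t 18.76 pos [-0.19  2.94  5.58] F [-0.6 -9.5 -3. ]
3.4 -7.6 t 19.41 pos [ 0.31 -0.77  4.96] F [-3.9 12.9 17.2]
5.0 7.2  t 20.06 pos [0.36 2.94 5.18] F [  0.6 -10.3  -1.6]
3.0 -7.4 t 20.70 pos [ 0.86 -0.63  4.94] F [-3.1 13.3 18.7]
4.9 6.9  t 21.33 pos [0.73 2.94 5.13] F [ 0.1 -9.4 -2. ]
2.9 -7.2 t 21.96 pos [ 1.08 -0.5   4.93] F [-1.7 13.2 19. ]
(0.004928151768919988, 0.006798006754676708)
```

Run:
```python
from h import *
zc=.004; ya=.0075
for i in range(4):
    for sg in(1,-1):
        goto(0,YC+sg*ya,zc,.035); show(f"{zc*1e3:.1f} {sg}")
        k=st()[0][2]
        if k<zc*1e3+.3: zc=k/1e3-.0012
```

```text
4.0 1    t 22.53 pos [1.06 3.03 5.05] F [ -0.5 -11.3   3.3]
4.0 -1   t 23.11 pos [ 1.02 -0.75  5.02] F [-1.4 11.9 14.9]
4.0 1    t 23.68 pos [1.04 3.07 5.06] F [ 0.  -9.9  2. ]
4.0 -1   t 24.26 pos [ 0.98 -0.72  4.99] F [-1.3 11.7 13.7]
4.0 1    t 24.83 pos [1.02 3.06 5.04] F [  0.6 -11.2   2.4]
4.0 -1   t 25.41 pos [ 0.97 -0.67  4.96] F [-0.7 11.1 14.5]
4.0 1    t 25.98 pos [0.99 3.08 5.  ] F [ -1.1 -11.1   2.1]
4.0 -1   t 26.56 pos [ 0.96 -0.67  4.95] F [-0.2 11.3 15.2]
```

Progress has stopped at about 5 mm, so I'll look.

Run:
```python
from h import *
goto(0,YC,.005,.03); show("c")
s=vision.snapshot("side"); w=vision.snapshot("wrist"); print(proj(w,HOLE),proj(s,HOLE), ctrl.current_torque(), ctrl.current_gripper_width())
c2=cv2.resize(s["color"][130:190,260:335,::-1],None,fx=8,fy=8,interpolation=cv2.INTER_CUBIC)
c1=cv2.resize(w["color"][170:260,210:300,::-1],(480,480),interpolation=cv2.INTER_CUBIC)
o=np.zeros((480,1080,3),np.uint8);o[:,:600]=c2;o[:,600:]=c1; cv2.imwrite("pics/jam.png",cv2.resize(o,(800,356)))
```

```text
c        t 26.96 pos [0.33 1.81 4.99] F [1.1 2.2 6. ]
[[255.94368735 245.8822244 ]] [[298.1970878  168.62240646]] [0.49104733 0.02546757 0.07726587] 0.009103920728025182
```

View pics/jam.png

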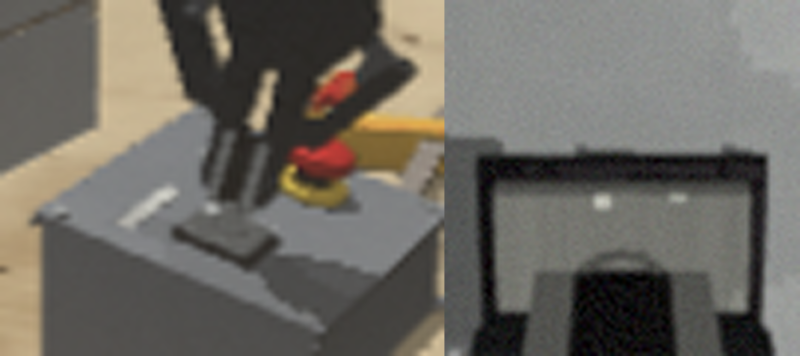

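The pictures show the collar close to the bezel, but it isn't clear that it's seated. The press has been uneven, about 2 N on + strokes and 15 N on − strokes. I'll even it to about 9 N per side.

Run:
```python
from h import *
z={1:.0026,-1:.0052}; ya=.0075
for i in range(3):
    for sg in(1,-1):
        goto(0,YC+sg*ya,z[sg],.035); show(f"{z[sg]*1e3:.1f} {sg}")
        k,f=st(); z[sg]-=np.clip((9-f[2])*.0002,-.001,.001)
        if k[2]<4.4: z={a:b-.001 for a,b in z.items()}
goto(0,YC,z[1]/2+z[-1]/2,.035); show("c")
```

```text
2.6 1    t 27.43 pos [0.6  2.71 4.93] F [-1.9 -7.6 11.4]
5.2 -1   t 28.02 pos [ 0.15 -0.98  5.03] F [ 0.4 12.7 11.4]
3.1 1    t 28.60 pos [0.67 2.78 4.95] F [-1.7 -8.6  9.4]
5.7 -1   t 29.18 pos [ 0.03 -1.04  5.09] F [ 1.3 12.1  9.6]
3.2 1    t 29.77 pos [0.54 2.79 4.93] F [-0.9 -7.9  9.1]
5.8 -1   t 30.35 pos [-0.06 -1.02  5.05] F [ 0.1 12.2  9.7]
c        t 30.72 pos [0.11 0.39 4.94] F [0.1 1.2 7.7]
```

The floor is flat: height varies by only 0.1 mm whatever the sideways position or press. That fits a seated collar with my bezel height about 5 mm low. A gentle partial turn will tell, since a blade still in the bezel would block it.

```bash
cat >> h.py <<'E'
def turn(a,z,y=YC,x=0):
    Ra=B*R.from_rotvec([0,0,a]); key=HOLE+XS*(x+DX)+YS*y+ZS*z
    ctrl.move_pose(key-Ra.apply([OFF,0,.012]),Ra.as_quat())
def tshow(m):
    Rc=R.from_quat(ctrl.current_tool_rot()); k=ctrl.current_tcp_pos()+Rc.apply([OFF,0,.012])-HOLE
    a=(B.inv()*Rc).as_rotvec()[2]
    print(f"{m} t{ctrl.current_t():.2f} ang {a:.3f} pos {(sw(k)*1e3).round(2)} F {sw(ctrl.current_ft_force()-F0).round(1)} Tz {ZS@ctrl.current_torque():.3f}",flush=True)
E
python3 - <<'E'
from h import *
turn(0,.0035); tshow("0")
for a in(.1,.2,.3,.4): turn(a,.0035); tshow(f"{a:.1f}")
E
```

```text
0 t30.97 ang 0.000 pos [-0.73  0.34  4.92] F [-2.   2.3 13.5] Tz 0.000
0.1 t31.22 ang 0.101 pos [-0.31  0.32  4.95] F [-0.4  2.  12.5] Tz -0.078
0.2 t31.47 ang 0.200 pos [-0.43  0.38  4.9 ] F [-1.1  2.1 12.5] Tz -0.035
0.3 t31.72 ang 0.300 pos [-0.4   0.37  4.93] F [-1.5  3.  12.1] Tz -0.044
0.4 t31.97 ang 0.400 pos [-0.43  0.34  4.93] F [-1.6  2.2 12.6] Tz 0.024
```

The turn reached 0.4 rad with under 0.1 N m of resistance, so the blade is below the bezel and the collar is seated. I'll continue to the stop.

Run:
```python
from h import *
for a in(.8,1.2,1.5,1.65,1.75): turn(a,.0038); tshow(f"{a:.2f}")
ctrl.wait(.5); tshow("hold"); print(ctrl.current_joint_positions().round(3) if hasattr(ctrl.current_joint_positions(),'round') else ctrl.current_joint_positions(), ctrl.current_gripper_width())
s=vision.snapshot("side"); w=vision.snapshot("wrist")
c2=cv2.resize(s["color"][130:190,260:335,::-1],None,fx=8,fy=8,interpolation=cv2.INTER_CUBIC)
c1=cv2.resize(w["color"][150:270,195:315,::-1],(480,480),interpolation=cv2.INTER_CUBIC)
o=np.zeros((480,1080,3),np.uint8);o[:,:600]=c2;o[:,600:]=c1; cv2.imwrite("pics/end.png",cv2.resize(o,(800,356)))
```

```text
0.80 t32.43 ang 0.800 pos [-0.53  0.35  4.93] F [-1.5  1.8 11.6] Tz 0.041
1.20 t32.90 ang 1.200 pos [-0.59  0.36  4.92] F [-1.2  1.2 10.9] Tz 0.096
1.50 t33.29 ang 1.500 pos [-0.62  0.41  4.95] F [-1.6  1.4 10.5] Tz 0.044
1.65 t33.56 ang 1.650 pos [-0.63  0.38  4.94] F [-1.6  2.2 12.3] Tz 0.046
1.75 t33.81 ang 1.750 pos [-0.62  0.39  4.95] F [-1.2  1.9 12.2] Tz 0.167
hold t34.31 ang 1.750 pos [-0.64  0.38  4.95] F [-1.2  2.2 11.6] Tz 0.202
[-0.514 -0.093 -0.337  1.11   0.147  2.732] 0.008949448145235024
```

View pics/end.png

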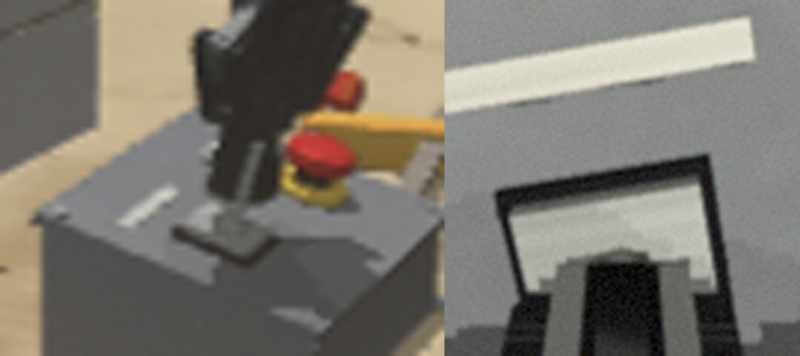

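The side view shows the hand turned, the collar on the bezel, and the fingers clear of the red button. Torque rose sharply from 0.05 to 0.20 N m between 1.65 and 1.75 rad, as it would at the stop. I'll nudge a little further to confirm, then hand in.

Run:
```python
from h import *
turn(1.79,.0038); ctrl.wait(.4); tshow("1.79"); ctrl.wait(.3); tshow("hold")
job.job_done()
```

```text
1.79 t35.06 ang 1.789 pos [-0.65  0.38  4.94] F [-1.3  2.1 12.6] Tz 0.440
hold t35.36 ang 1.789 pos [-0.62  0.41  4.94] F [-0.9  1.5 12. ] Tz 0.462
the job is handed in; nothing more can be done
```

The brake key is in the key switch, turned clockwise to its stop, and the arm was still holding it there at hand-in, at 35.4 s. I took it from the rack, worked it past both sticky pins with light sideways strokes, and turned the hand 1.79 rad. The cabinet key was left in the rack, and I saw no contact with the red button.

**Checks at the end**
- **At the stop:** torque rose from 0.05 N m at 1.65 rad to 0.20 at 1.75 and 0.46 at 1.79, which is a hard stop.
- **Press and grip:** the key is pressed down with about 12 N and the grip is firm.

**Checks that disagreed or went over**
- **Collar height:** it read 4.9 mm above the bezel rather than 0, so my estimate of the bezel height was about 5 mm too low. I take the collar as seated because the floor was flat and the key turned freely, which it can only do within 2 mm of the face.
- **Pin-working force:** some strokes pressed with up to 19 N, above the suggested 5–12 N but below the 25 N jam force.
- **Pictures:** I viewed 11, one over the budget of 10.

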